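# Return four reagent bottles to their matching holders

### The job

Stand each of the four white reagent bottles (large round, small round, square and oblong) upright in the grey holder block whose recess has its own shape and size, fully down on the floor of the recess. Do not tip a bottle over on the way, and leave the small capped vial and the petri dish standing among them where they are.

Things in the scene. Friction and masses are not known exactly. Their poses are not given: they have to be found in the camera images.
- large_round_bottle: Large round white plastic bottle with blue cap: cylinder 66 mm in diameter, body 78 mm high to the shoulder, then an 8 mm neck (26 mm dia.) and a blue cap 32 mm in diameter, 24 mm tall (underside at z = 86, top at 110 mm; a 1 mm disc on it). The cap is fixed, coaxial with the origin: grip it from above. Origin: centre of the underside; z up. Roughly 0.26 kg.
- small_round_bottle: Small round white plastic bottle with blue cap: cylinder 42 mm in diameter, body 60 mm high to the shoulder, then an 8 mm neck (26 mm dia.) and a blue cap 32 mm in diameter, 24 mm tall (underside at z = 68, top at 92 mm; a 1 mm disc on it). The cap is fixed, coaxial with the origin: grip it from above. Origin: centre of the underside; z up. Roughly 0.1 kg.
- square_bottle: Square white plastic bottle with blue cap: 54 x 54 mm in plan, body 70 mm high to the shoulder, then an 8 mm neck (26 mm dia.) and a blue cap 32 mm in diameter, 24 mm tall (underside at z = 78, top at 102 mm; a 1 mm disc on it). The cap is fixed, coaxial with the origin: grip it from above. Origin: centre of the underside; z up. x and y along its sides. Roughly 0.2 kg.
- oblong_bottle: Oblong (flat rectangular) white plastic bottle with blue cap: 78 mm (along its x) by 38 mm (along its y) in plan, body 64 mm high to the shoulder, then an 8 mm neck (26 mm dia.) and a blue cap 32 mm in diameter, 24 mm tall (underside at z = 72, top at 96 mm; a 1 mm disc on it). The cap is fixed, coaxial with the origin: grip it from above. Origin: centre of the underside; z up. Roughly 0.18 kg.
- large_round_holder: Holder for the large round bottle: fixed grey plastic block 96 x 96 mm, 16 mm tall, with a round recess 80 mm in diameter, 12 mm deep, centred (7 mm free all round the bottle). Recess floor pale, 4 mm above the bench. Origin: centre of the underside; z up. 
- small_round_holder: Holder for the small round bottle: fixed grey plastic block 76 x 76 mm, 16 mm tall, with a round recess 56 mm in diameter, 12 mm deep, centred (7 mm free all round the bottle). Recess floor pale, 4 mm above the bench. Origin: centre of the underside; z up. 
- square_holder: Holder for the square bottle: fixed grey plastic block 88 x 88 mm, 16 mm tall, with a square recess 68 x 68 mm, 12 mm deep, centred (7 mm free all round the bottle). Recess floor pale, 4 mm above the bench. Origin: centre of the underside; z up. x and y along its sides.
- oblong_holder: Holder for the oblong bottle: fixed grey plastic block 112 (along its x) x 72 (along its y) mm, 16 mm tall, with a rectangular recess 92 mm (along x) by 52 mm (along y), 12 mm deep, centred (7 mm free all round the bottle). Recess floor pale, 4 mm above the bench. Origin: centre of the underside; z up. The bottle's x must lie along the holder's x, either way round.
- vial: Bystander: amber glass vial with black cap, 28 mm in diameter, 48 mm tall, standing loose among the bottles and holders; leave it alone. Origin: centre of its underside.
- petri_dish: Bystander: closed flat dish, 51 mm in diameter, 16 mm tall, lying loose among the bottles and holders; leave it alone. Origin: centre of its underside.
Not all that is in view belongs to the job. What is shaped like the oblong_holder but turquoise is not meant.

How it is judged:
By the outcome, as a careful person would: the job done as asked, in the order asked, and still so for the second after the job is handed in, with the robot touching nothing.
It also fails if it takes over 93 s, if anything falls off the work surface, if the arm or the gripper's body presses on something with over 40 N, if the wrist force passes 120 N, or if a joint passes its speed limit or range.

### The arm

A 6-joint arm with a two-finger parallel gripper is mounted at the origin on the work surface. World frame = base frame: x ahead of the robot, y to its left, z up, the work surface at z = 0. Lengths are in m, angles in rad, forces in N, time in s.
With the tool pointing down it reaches from about 0.275 to 0.75 m from the base axis. Payload 10.2 kg.
Tool frame: the origin (TCP) lies midway between the tips of the shut fingers; the grasp point (between the pads) lies 19 mm behind it (env.hold_point_z is the distance from the TCP to the grasp point, in m); z points along the fingers, y is the line along which they close (so a half turn about z gives the same grasp; the last joint's range is limited). The gripper opens to 85 mm and grips with 20 to 120 N. Pads are 22 mm wide; open, the fingers measure 114 mm over their backs; the gripper's body (76 mm by 85 mm) begins 54 mm behind the grasp point. The pads swing forward as they close: fully open they stand 13 mm farther back than shut.
Start: joints at [-1.459, 0.313, 1.498, -0, 1.331, -0.223], TCP at [0.172, -0.496, 0.231] pointing down, gripper open.
Joint ranges: [-2.94, 2.94], [-0.97, 2.17], [0.19, 2.56], [-1.23, 4.37], [0.02, 3.11], [-2.88, 2.88]. Speed limits (rad/s): [2.39, 2.39, 3.01, 3.14, 3.14, 3.14].

### API

Orientations are given as a unit quaternion [x, y, z, w].
In Python, from bench import env, kinematics, monitor, eyes, job gives the robot as it stands. The module is installed in compiled form; this text tells all that it offers. Calls block until the motion is done:
- env.reach(position, orientation): joint-space move of the TCP to a pose.
- env.movel(position, velocity=0.15, frame=None, guard=None): straight line of the TCP; frame=None keeps the orientation; velocity is the mean speed in m/s. With guard (N) it stops when the force on the tool has changed by that much, and returns True; else False.
- env.set_joints(angles): joint-space move.
- env.release() and env.close_gripper(effort=None): open the fingers fully, or close them until they stop; effort is the grip in N (None keeps the last).
- env.hold(seconds).
- kinematics.ik(position, orientation): joint angles nearest the present ones, or None.
- monitor.sense(): the state.
- eyes.grab_frame(name): name is "scene" or "top"; returns a dict with "frame" (480x640x3 uint8, red, green, blue), "mtx" (3x3 intrinsics, pixels), "k1" (the pictures are not rectified: a ray, as slopes to the right and down, at radius r is drawn at 1 + k1 r^2 times it, then the intrinsics apply), "view" (4x4, takes a point from world to camera coordinates). Camera axes: x right, y down, z forward; pixel columns grow to the right and rows downward; lengths in m; the calibration is good to about 2 mm. A picture is of the moment at which its call begins. There is no depth.
A pose or a line that the arm cannot do raises env.MotionError and nothing moves.
- job.hand_in(): hands the job in; it is judged then, once.
The state is a dict: "clock": time; "joints": joint angles; "qvel": joint speeds; "joint_efforts": joint torques, N m; "position": TCP position; "ee_rot": TCP orientation; "contact_force": force on the tool from outside, world axes, zero at the start; "ft_torque": the same for the moment, N m; "finger_gap": opening from 0.0 (shut) to 1.0 (fully open); "gripper_force": force on a finger pad.
Only numpy, scipy, OpenCV 4.12 (cv2) and the standard library are available. Lean on these libraries where they do the work, as an engineer would, in place of code of your own. Each camera call takes 0.05 s, during which the arm holds its last target. There are 200 camera calls.

## Working session

There is one attempt and no reset: what is moved stays moved. The work goes in short steps, each a Python script; the robot and the scene stay as the last script left them, time stands still between calls to the robot, and variables do not carry over. Pictures are saved under pics/ and viewed, at most 14 in all, crops included, and the job is handed in when it is done.

```bash
mkdir -p pics; python3 - <<'E'
from bench import env,eyes,monitor
import cv2,numpy as np
for n in("scene","top"):
    f=eyes.grab_frame(n); cv2.imwrite(f"pics/{n}0.png",f["frame"][:,:,::-1]); np.savez(f"{n}0.npz",**f)
    print(n,f["mtx"].tolist(),f["k1"],np.round(f["view"],4).tolist())
print(monitor.sense()); print(env.hold_point_z)
E
```

```text
scene [[487.85786763727594, 0.0, 319.6537033894261], [0.0, 487.85786763727594, 242.66148033878423], [0.0, 0.0, 1.0]] -0.06900562477505486 [[0.839, 0.544, 0.0112, -0.4491], [0.4245, -0.6415, -0.639, -0.1148], [-0.3405, 0.5409, -0.7691, 1.0597], [0.0, 0.0, 0.0, 1.0]]
top [[529.5703114426872, 0.0, 326.7747305918885], [0.0, 529.5703114426872, 235.78129102264134], [0.0, 0.0, 1.0]] -0.134672124752968 [[0.0037, -1.0, -0.0076, 0.0673], [-0.9867, -0.0024, -0.1627, 0.4796], [0.1626, 0.0081, -0.9867, 1.151], [0.0, 0.0, 0.0, 1.0]]
{'clock': 0.1, 'joints': array([-1.45937356e+00,  3.13393601e-01,  1.49834420e+00, -1.32746454e-06,
        1.33100779e+00, -2.23397572e-01]), 'qvel': array([-0.00019737, -0.00171178, -0.00187593,  0.00032491,  0.00151518,
       -0.00136582]), 'joint_efforts': array([ 3.83363717e-03, -4.12901187e+01, -2.60140193e+01, -1.14585009e-04,
        3.05143032e-03, -1.10950592e-05]), 'position': array([ 0.17247842, -0.49562033,  0.2307989 ]), 'ee_rot': array([ 9.86019425e-01,  1.66629413e-01,  3.16144127e-05, -5.75600191e-04]), 'contact_force': array([ 0.6175166 ,  0.33572081, -0.39366557]), 'ft_torque': array([-0.00548322,  0.00805577, -0.03630003]), 'gripper_force': 0.0, 'finger_gap': 1.0001637067518399}
0.0187
```

View pics/top0.png

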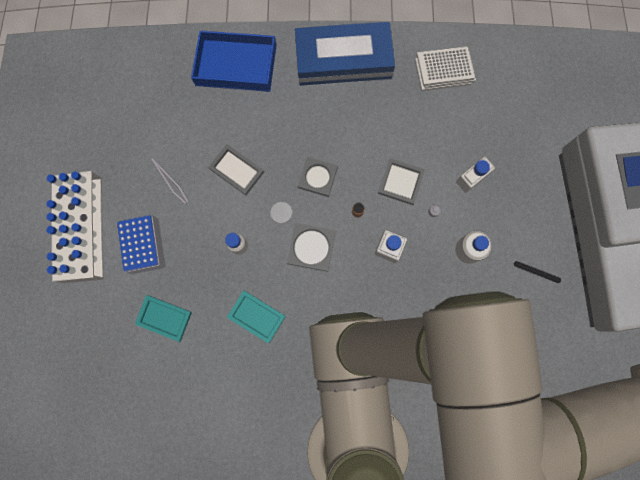

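View pics/scene0.png

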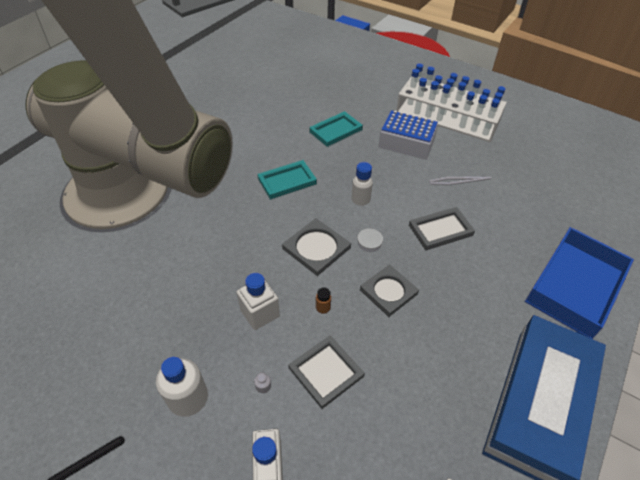

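The top view shows bottle caps at (234,240) small round, (393,243) square, (480,243) large round and (482,167) oblong. The holders are at (237,170) oblong, (318,177) small round, (402,181) square and (311,247) large round. The vial is at (358,210) and the dish at (281,212). The scene view shows all of them too, with the oblong bottle cut off at the bottom edge (cap at (264,448)).

```bash
cat > vis.py <<'E'
import cv2,numpy as np
def und(f,uv): return cv2.undistortPoints(np.float64(uv).reshape(-1,1,2),f["mtx"],np.array([float(f["k1"]),0,0,0])).reshape(-1,2)
def tri(fa,ua,fb,ub):
    X=cv2.triangulatePoints(fa["view"][:3],fb["view"][:3],und(fa,ua).T,und(fb,ub).T); return (X[:3]/X[3]).T
def plane(f,uv,z):
    d=np.c_[und(f,uv),np.ones(len(np.reshape(uv,(-1,2))))]@f["view"][:3,:3]; c=-f["view"][:3,:3].T@f["view"][:3,3]
    return c+d*((z-c[2])/d[:,2])[:,None]
def blob(mask,seed,r=50,hull=True):
    "contour (convex hull) of the blob nearest the seed, and its centroid"
    c,_=cv2.findContours(mask.astype(np.uint8),cv2.RETR_EXTERNAL,cv2.CHAIN_APPROX_NONE)
    c=[k for k in c if cv2.contourArea(k)>25]
    k=max(c,key=lambda k:cv2.pointPolygonTest(k,tuple(map(float,seed)),True))
    h=cv2.convexHull(k) if hull else k; m=cv2.moments(h)
    return h.reshape(-1,2).astype(float),np.array([m["m10"],m["m01"]])/m["m00"]
def blue(f):
    h=cv2.cvtColor(f["frame"],cv2.COLOR_RGB2HSV); return (h[...,0]>100)&(h[...,0]<130)&(h[...,1]>120)&(h[...,2]>35)
def white(f,t=150):
    h=cv2.cvtColor(f["frame"],cv2.COLOR_RGB2HSV); return (h[...,2]>t)&(h[...,1]<60)
E
python3 - <<'E'
from vis import *
T=dict(np.load("top0.npz"));S=dict(np.load("scene0.npz"))
caps=dict(large=((480,243),(173,370),.098),small=((234,240),(363,172),.080),square=((393,243),(256,286),.090),oblong=((482,167),(264,449),.084))
for n,(a,b,z) in caps.items():
    ca=blob(blue(T),a)[1];cb=blob(blue(S),b)[1]
    print(n,np.round(tri(T,ca,S,cb),4),"top@z",np.round(plane(T,ca,z),4),"scene@z",np.round(plane(S,cb,z),4))
hold=dict(large=((311,247),(317,247)),small=((318,177),(389,290)),square=((402,181),(326,371)),oblong=((237,170),(441,228)))
for n,(a,b) in hold.items():
    ha,ca=blob(white(T),a);hb,cb=blob(white(S),b)
    w=plane(T,ha,.004)[:,:2].astype(np.float32);w2=plane(S,hb,.004)[:,:2].astype(np.float32)
    print(n,"floor",np.round(tri(T,ca,S,cb),4),[np.round(x,4) for x in cv2.minAreaRect(w)],[np.round(x,4) for x in cv2.minAreaRect(w2)])
for x in [(311,247),(293,247),(285,265),(402,181),(402,196),(402,215),(393,255),(480,255),(375,243),(380,258)]: print(x,T["frame"][x[1],x[0]])
for i,(f,n) in enumerate(((T,"t"),(S,"s"))): pass
a=cv2.resize(T["frame"][140:280,200:510],None,fx=2.5,fy=2.5,interpolation=cv2.INTER_CUBIC); cv2.imwrite("pics/c1.png",a[:,:,::-1])
E
```

```text
large [[ 0.4547 -0.2611  0.1037]] top@z [[ 0.4552 -0.2632  0.098 ]] scene@z [[ 0.452  -0.2596  0.098 ]]
small [[0.4629 0.2737 0.0827]] top@z [[0.4634 0.2742 0.08  ]] scene@z [[0.4615 0.2763 0.08  ]]
square [[ 0.4566 -0.0745  0.0946]] top@z [[ 0.4571 -0.0753  0.09  ]] scene@z [[ 0.4545 -0.072   0.09  ]]
oblong [[ 0.6264 -0.2757  0.0895]] top@z [[ 0.6279 -0.2775  0.084 ]] scene@z [[ 0.6251 -0.2745  0.084 ]]
large floor [[0.4583 0.1053 0.0092]] [array([0.4591, 0.1043]), array([0.0747, 0.0763]), np.float64(0.1856)] [array([0.455 , 0.1105]), array([0.0752, 0.0689]), np.float64(33.4605)]
small floor [[0.6258 0.092  0.009 ]] [array([0.6274, 0.0915]), array([0.0524, 0.051 ]), np.float64(62.8631)] [array([0.6244, 0.0964]), array([0.0516, 0.0466]), np.float64(33.2163)]
square floor [[ 0.6148 -0.1049  0.0078]] [array([ 0.616 , -0.1055]), array([0.0671, 0.0646]), np.float64(71.1896)] [array([ 0.6134, -0.1026]), array([0.0647, 0.0644]), np.float64(71.4168)]
oblong floor [[0.6436 0.2854 0.0085]] [array([0.645 , 0.2863]), array([0.0886, 0.0501]), np.float64(54.2154)] [array([0.6431, 0.2907]), array([0.0856, 0.0451]), np.float64(53.9933)]
(311, 247) [206 200 198]
(293, 247) [86 86 84]
(285, 265) [124 123 125]
(402, 181) [206 203 193]
(402, 196) [107 104 103]
(402, 215) [121 123 123]
(393, 255) [132 128 124]
(480, 255) [211 208 200]
(375, 243) [112 112 116]
(380, 258) [116 115 119]
```

View pics/c1.png

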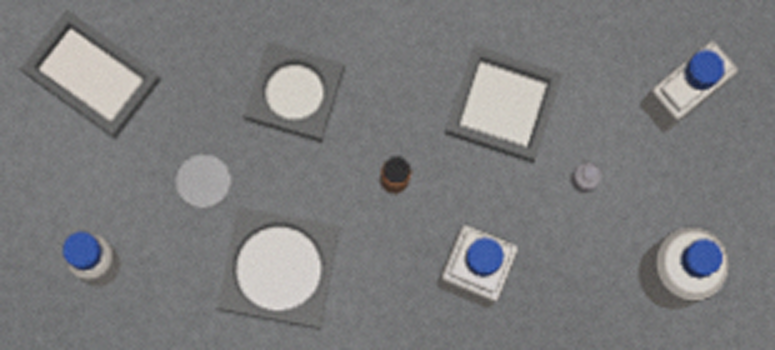

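The crop shows clear outlines. The holder floors are pale, the caps blue, and the shoulder edges of the square bottle at crop (480,262) and the oblong bottle at (697,80) are visible. Next I measure the bottle yaws, and recompute the holder centres from the visible floor, whose centroid lies on the axis at mid-recess height.

```bash
python3 - <<'E'
from vis import *
T=dict(np.load("top0.npz"));S=dict(np.load("scene0.npz"))
for n,a,z in(("square",(393,248),.070),("oblong",(475,174),.064)):
  for t in(140,155,170,185):
    m=(white(T,t)|blue(T)); 
    m=cv2.morphologyEx(m.astype(np.uint8),cv2.MORPH_OPEN,np.ones((3,3)))
    h,_=blob(m,a); print(n,t,[np.round(x,4) for x in cv2.minAreaRect(plane(T,h,z)[:,:2].astype(np.float32))])
hold=dict(large=((311,247),(317,247)),small=((318,177),(389,290)),square=((402,181),(326,371)),oblong=((237,170),(441,228)))
for n,(a,b) in hold.items():
    ca=blob(white(T),a)[1];cb=blob(white(S),b)[1]
    p,q=plane(T,ca,.010)[0,:2],plane(S,cb,.010)[0,:2]; print(n,np.round(p,4),np.round(q,4),np.round((p+q)/2,4))
E
```

```text
square 140 [array([ 0.4554, -0.0735]), array([0.0524, 0.0521]), np.float64(67.4785)]
square 155 [array([ 0.4552, -0.0734]), array([0.0514, 0.0516]), np.float64(67.3855)]
square 170 [array([ 0.457 , -0.0743]), array([0.0515, 0.0439]), np.float64(64.6909)]
square 185 [array([ 0.4533, -0.0775]), array([0.0286, 0.042 ]), np.float64(89.1722)]
oblong 140 [array([ 0.6129, -0.2596]), array([0.0364, 0.0374]), np.float64(39.8547)]
oblong 155 [array([ 0.6151, -0.2626]), array([0.0347, 0.0307]), np.float64(38.2137)]
oblong 170 [array([ 0.6118, -0.2605]), array([0.032, 0.022]), np.float64(43.2868)]
oblong 185 [array([ 0.6134, -0.2589]), array([0.0241, 0.0187]), np.float64(43.294)]
large [0.4579 0.105 ] [0.4589 0.1051] [0.4584 0.1051]
small [0.6254 0.0919] [0.6262 0.0915] [0.6258 0.0917]
square [ 0.6143 -0.1045] [ 0.6152 -0.1059] [ 0.6148 -0.1052]
oblong [0.6429 0.285 ] [0.6441 0.2842] [0.6435 0.2846]
```

```bash
cat > act.py <<'E'
import numpy as np
from bench import env,kinematics,monitor
def quat(deg):  # tool down, tool y along world angle deg
    a=np.radians(deg+90)/2; return [np.cos(a),np.sin(a),0,0]
HI=.24
def ok(xy,psi,z):
    s=[kinematics.ik([*xy,h],quat(psi)) for h in (z,HI)]
    return None if any(x is None for x in s) else max(abs(x[5]) for x in s)
def plan(a,b,sh,deltas):
    best=None
    for psi in range(-180,180,10):
        for d in deltas:
            u,v=ok(a,psi,sh+.005),ok(b,psi+d,sh+.009)
            if u is not None and v is not None and (best is None or max(u,v)<best[0]): best=(max(u,v),psi,d)
    return best
def go(a,b,sh,psi,d):
    P=lambda xy,z:[*map(float,xy),z]
    c=lambda:monitor.sense()
    env.reach(P(a,HI),quat(psi))
    env.movel(P(a,sh+.035),velocity=.2)
    hit=env.movel(P(a,sh+.005),velocity=.06,guard=8); z=c()["position"][2]
    env.close_gripper(60); s=c(); print("grasp z",round(z-sh,4),hit,"gap",round(s["finger_gap"],3),"F",round(s["gripper_force"],1),s["clock"])
    env.movel(P(a,HI),velocity=.2); s=c(); print("lift gap",round(s["finger_gap"],3),"f",np.round(s["contact_force"],2))
    env.reach(P(b,HI),quat(psi+d))
    env.movel(P(b,z+.022),velocity=.2)
    hit=env.movel(P(b,z+.001),velocity=.03,guard=6)
    s=c(); print("place",hit,"bottom z",round(s["position"][2]-z,4),"f",np.round(s["contact_force"],2),s["clock"])
    return z
def let(b):
    env.release(); p=monitor.sense()["position"]; env.movel([p[0],p[1],HI],velocity=.2)
    print("clock",monitor.sense()["clock"])
E
python3 - <<'E'
from act import *
from vis import *
T=dict(np.load("top0.npz"))
for t in(130,140,150,160):
    m=cv2.morphologyEx((white(T,t)|blue(T)).astype(np.uint8),cv2.MORPH_CLOSE,np.ones((5,5)))
    h,_=blob(m,(477,172)); print(t,[np.round(x,4) for x in cv2.minAreaRect(plane(T,h,.064)[:,:2].astype(np.float32))])
B=dict(large=((.4547,-.2611),(.4584,.1051),.078,[0]),small=((.4629,.2737),(.6258,.0917),.060,[0]),
 square=((.4566,-.0745),(.6148,-.1052),.070,[3.8,-86.2,93.8]),oblong=((.6264,-.2757),(.6435,.2846),.064,[104.2,-75.8]))
for n,v in B.items(): print(n,plan(*v))
E
```

```text
130 [array([ 0.6244, -0.2739]), array([0.0374, 0.0767]), np.float64(39.03)]
140 [array([ 0.6245, -0.2739]), array([0.0363, 0.0763]), np.float64(38.9594)]
150 [array([ 0.6245, -0.2739]), array([0.036 , 0.0758]), np.float64(38.6026)]
160 [array([ 0.6243, -0.274 ]), array([0.0351, 0.0749]), np.float64(38.2136)]
large (np.float64(0.39585135364042223), -20, 0)
small (np.float64(0.21396674423161066), 10, 0)
square (np.float64(0.07428280658941411), -20, 3.8)
oblong (np.float64(0.5210781036087089), -60, 104.2)
```

```bash
python3 - <<'E'
from act import *
go((.4547,-.2611),(.4584,.1051),.078,-20,0)
from bench import eyes; import cv2
cv2.imwrite("pics/s1.png",eyes.grab_frame("scene")["frame"][:,:,::-1])
E
```

```text
grasp z 0.005 False gap 0.354 F 59.1 3.4583
lift gap 0.353 f [-0.07 -0.95 -2.02]
place True bottom z 0.0043 f [-1.75 -0.36  6.12] 7.1667
```

View pics/s1.png

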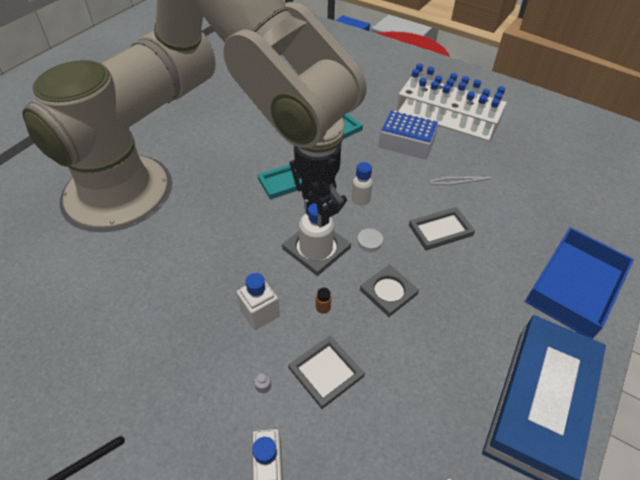

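The large bottle stands in its recess at (317,240). It made contact 4.3 mm above bench height, which matches the recess floor. I'll continue with the others.

```bash
python3 - <<'E'
from act import *
let(0)
go((.4629,.2737),(.6258,.0917),.060,10,0)
if abs(monitor.sense()["position"][2]-.069)<.004: let(0)
E
```

```text
clock 8.7167
grasp z 0.005 False gap 0.351 F 59.1 11.5
lift gap 0.353 f [-0.19 -0.63 -1.64]
place True bottom z 0.0044 f [-1.    0.6   6.03] 14.9917
clock 16.5833
```

```bash
python3 - <<'E'
from act import *
for a,b,sh,p,d in(((.456,-.074),(.6148,-.1052),.070,-20,3.8),((.6257,-.275),(.6435,.2846),.064,-60,105.3)):
    z=go(a,b,sh,p,d)
    if abs(monitor.sense()["position"][2]-z-.004)>.002: break
    let(0)
else:
    env.reach([.35,-.35,.25],quat(0))
from bench import eyes; import cv2
for n in("scene","top"): 
    f=eyes.grab_frame(n); np.savez(n+"2.npz",**f); cv2.imwrite(f"pics/{n}2.png",f["frame"][:,:,::-1])
E
```

```text
grasp z 0.005 False gap 0.353 F 59.2 19.55
lift gap 0.353 f [ 0.44  0.68 -3.47]
place True bottom z 0.0044 f [-0.82  0.39  4.36] 22.6667
clock 24.2083
grasp z 0.0051 False gap 0.352 F 59.4 26.9833
lift gap 0.357 f [-0.39 -0.48 -2.7 ]
place True bottom z 0.0042 f [-0.16  0.42  4.32] 31.4833
clock 33.0583
```

View pics/scene2.png

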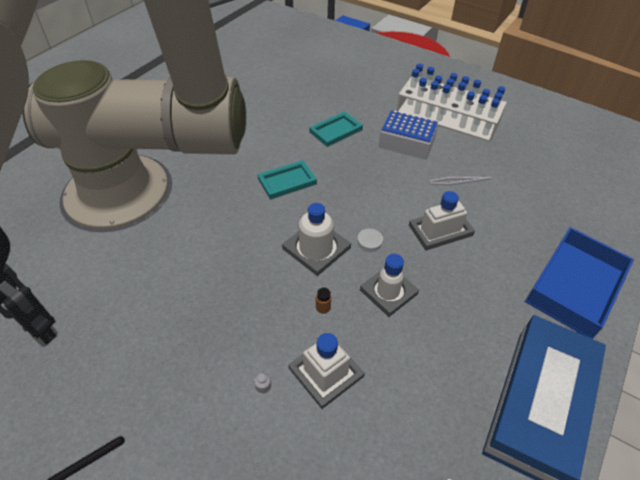

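View pics/top2.png

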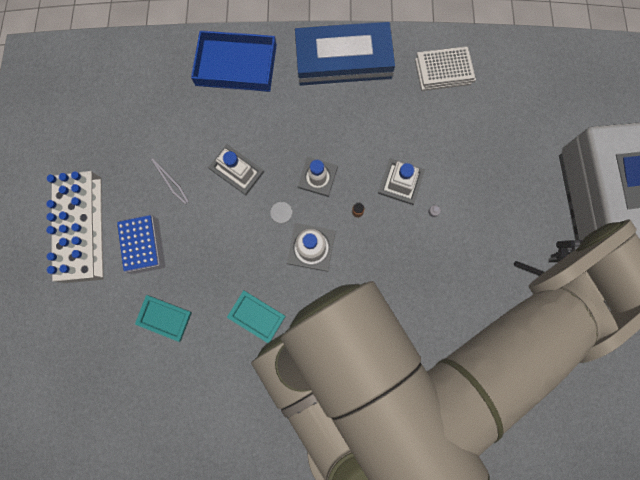

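Both views show all four bottles upright in their own recesses: large at top (311,243), small (317,172), square (404,176) and oblong (234,166). The vial (358,210) and dish (281,212) haven't moved. Contact heights of 4.2–4.4 mm put every bottle on its recess floor, and the arm is clear.

```bash
python3 -c "
from bench import job
print(job.hand_in())"
```

```text
the job is handed in; nothing more can be done
None
```

All four bottles stand upright on the floors of their matching grey holders, the vial and petri dish haven't moved, and the job was handed in at about 35 s on the robot's clock.

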